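# Shift the microtome lever through its zigzag gate

### The arm

A 6-joint arm with a two-finger parallel gripper is mounted at the origin on the work surface. World frame = base frame: x ahead of the robot, y to its left, z up, the work surface at z = 0. Lengths are in mm, angles in rad, forces in N, time in s.
With the tool pointing down it reaches from about 375 to 900 mm from the base axis. Payload 3.1 kg.
Tool frame: the origin (TCP) lies midway between the tips of the shut fingers; the grasp point (between the pads) lies 19 mm behind it; x points along the fingers, z is the direction in which the jaws open and shut, and the axes are right-handed (so a half turn about x gives the same grasp; the last joint's range is limited). The gripper opens to 87 mm and grips with 3 to 60 N. Pads are 19 mm wide; open, the fingers measure 117 mm over their backs; the gripper's body (75 mm by 190 mm) begins 51 mm behind the grasp point.
Start: joints at [-1.417, 0.527, 1.433, -0, 1.181, -0.178], TCP at [204.204, -590.675, 222.548] pointing down, gripper open.
Joint ranges: [-3.08, 3.08], [-0.75, 2.2], [0.22, 2.44], [-1.43, 4.57], [0, 2.65], [-2.85, 2.85]. Speed limits (rad/s): [2.79, 2.79, 3.14, 3.14, 3.14, 3.14].

### API

Orientations are given as a rotation vector (axis times angle).
In Python, from bench import arm gives the robot as it stands. Calls block until the motion is done:
- arm.move_to(position, orientation): joint-space move of the TCP to a pose.
- arm.move_straight(position, ori=None, vel=150, stop_force=None): straight line of the TCP; ori=None keeps the orientation; vel is the mean speed in mm/s. With stop_force (N) it stops when the force on the tool has changed by that much, and returns True; else False.
- arm.move_j(angles): joint-space move.
- arm.gripper_to(opening, force=None): finger opening in mm; force is the grip in N (None keeps the last); returns when the fingers have stopped.
- arm.wait(seconds).
- arm.ik(position, orientation): joint angles nearest the present ones, or None.
- arm.observe(): the state.
- arm.read_camera(name): name is "side" or "top"; returns a dict with "pixels" (384x512x3 uint8, red, green, blue), "fov_y" (degrees; the focal length in pixels is half the picture's height over the tangent of half this angle, whatever the lens; pixels are square), "cx", "cy" (the principal point, pixels), "R" (3x3) and "t" (3): a world point X has camera coordinates R X + t. Camera axes: x right, y down, z forward; pixel columns grow to the right and rows downward; lengths in mm; the calibration is good to about 2 mm. A picture is of the moment at which its call begins. There is no depth.
A pose or a line that the arm cannot do raises arm.PlanningError and nothing moves.
- arm.job_done(): hands the job in, once; it reports no verdict.
The state is a dict: "time": time; "joints": joint angles; "joint_velocities": joint speeds; "tau": joint torques, N m; "tool_pos": TCP position; "eef_rot": TCP orientation; "ft_force": force on the tool from outside, world axes, zero at the start; "wrist_torque": the same for the moment, N m; "gripper_width": finger opening in mm.
Only numpy, scipy, OpenCV 4.12 (cv2) and the standard library are available. Lean on these libraries where they do the work, as an engineer would, in place of code of your own. Each camera call takes 0.05 s, during which the arm holds its last target.

### The job

Put the microtome into sectioning mode: take the blue-knobbed lever out of its red-marked notch, work it along the zigzag slot to the far end, fully home in the green-marked notch, and let go of it there. Leave the black-knobbed feed lever, the slide tray, the jar and the cassette where they are.

Things in the scene. Friction and masses are not known exactly. Their poses are not given: they have to be found in the camera images.
- gate: Fixed white shift box, 170 mm (x) by 120 mm (y); aluminium plate, top 60 mm above the bench. Origin: centre of underside on the bench, z up, yaw within 0.45 rad. The lever's 12 mm stem rises through a 20 mm wide zigzag slot (4 mm play each side). Slot centre line in the box's x, y (mm): red end (-40,-20), corner (0,-20), corner (0,20), corner (40,20), green end (40,-20), all straight legs.
- slot_start (a point): Red end of the slot's centre line, on the plate's upper face: where the zigzag starts. A red dot, 20 mm, lies on the plate 24 mm beyond it on the box's -x side.
- slot_end (a point): Green end of the slot's centre line, on the plate's upper face: where the lever must finish. A green dot, 20 mm, lies on the plate 24 mm beyond it on the box's -y side.
- blue_knob (a point): Centre of the lever's blue cylindrical knob: 32 mm diameter, 36 mm tall, axis upright, spanning 87 to 123 mm above the bench (centre at 105 mm, 45 mm above the plate). The lever rides on slides: it stays upright, keeps its height, does not turn, takes about 2 N to move slowly and stays where it is left. Only the slot's walls and ends stop it.
- shift_long (a joint): How far the blue lever has moved along the box's +x from the red end, in m: starts between 0 and 0.015 (in the red leg), 0.040 in the cross slot, 0.080 at the far end (play 0.004 more or less).
- shift_side (a joint): How far the blue lever has moved along the box's +y from the red end's line, in m: 0 at the start, 0.040 in the second long leg, 0 again at the green end (play 0.004 more or less).
- black_knob (a point): Bystander: centre of the black knob of the feed lever, same shape, size and height as the blue one, in a box of the same size with one straight slot along its length. Not to be moved.
- tray: Bystander: loose open white tray with three glass slides, 110 by 70 by 25 mm; origin at the centre of its underside.
- jar: Bystander: loose jar with orange cap, 44 mm diameter, 60 mm tall; origin at the centre of its underside.
- cassette: Bystander: loose yellow cassette carrying a pale wax block, 42 by 30 by 14 mm; origin at the centre of its underside.
Things that resemble listed ones, but are neither listed nor needed, are in the scene too. Leave any turquoise or yellow look-alike of the gate alone.

How it is judged:
By the outcome, as a careful person would: the job done as asked, in the order asked, and still so for the second after the job is handed in, with the robot touching nothing.
It also fails if it takes over 38 s, if anything falls off the work surface, if the arm or the gripper's body presses on something with over 40 N, if the wrist force passes 120 N, or if a joint passes its speed limit or range.

## Working session

There is one attempt and no reset: what is moved stays moved. The work goes in short steps, each a Python script; the robot and the scene stay as the last script left them, time stands still between calls to the robot, and variables do not carry over. Pictures are saved under pics/ and viewed, and the job is handed in when it is done.

```bash
mkdir -p pics; ls; python3 - <<'E'
from bench import arm
import cv2,pickle
d={}
for n in("top","side"):
    c=arm.read_camera(n);d[n]=c
    cv2.imwrite(f"pics/{n}0.png",c["pixels"][:,:,::-1])
    print(n,c["fov_y"],c["cx"],c["cy"],c["R"],c["t"])
pickle.dump(d,open("cam0.pkl","wb"))
s=arm.observe();print(s["time"],s["tool_pos"],s["eef_rot"],s["gripper_width"])
E
```

```text
pics
top 48.24562975464228 259.4929489706505 195.0245291385666 [[-0.00775678 -0.99993531  0.00831948]
 [-0.99759262  0.00716473 -0.06897551]
 [ 0.06891145 -0.00883448 -0.99758366]] [  82.19943724  498.78542993 1146.44375588]
side 47.43244196372641 254.5773286024536 188.65367707245122 [[-0.91334246 -0.4071302   0.00711045]
 [-0.20782885  0.45107782 -0.86794929]
 [ 0.350161   -0.7942127  -0.49660192]] [ 490.08398349  147.71667448 1210.94564979]
0.1 [ 204.09751136 -590.03335583  221.66772717] [ 0.96201908  1.3498579  -0.95969437] 87.05097308399634
```

View pics/top0.png

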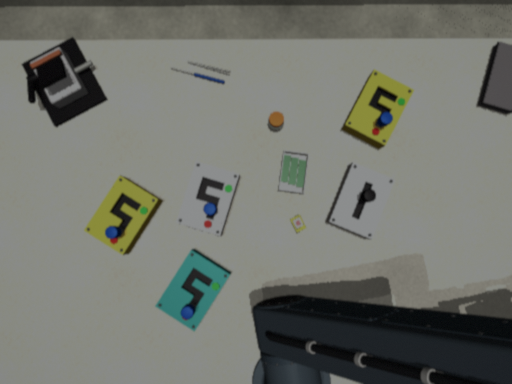

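View pics/side0.png

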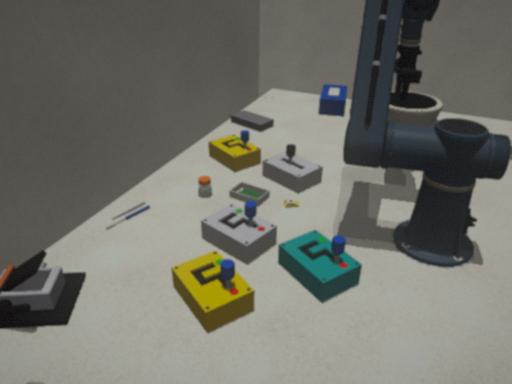

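The blue-lever candidates in the top view are white (210,200), turquoise (194,290), yellow (123,215) and yellow (380,108). Only (210,200) is a white box with a zigzag slot. The white box at (363,200) has the black knob. I'll measure it and confirm in a crop.

```bash
cat > h.py <<'E'
import numpy as np,cv2
def K(c):
    f=c["pixels"].shape[0]/2/np.tan(np.radians(c["fov_y"])/2);return f
def ray(c,u,v):
    f=K(c);R=np.array(c["R"]);t=np.array(c["t"])
    d=R.T@np.array([(u-c["cx"])/f,(v-c["cy"])/f,1.]);return -R.T@t,d
def plane(c,u,v,z):
    o,d=ray(c,u,v);return o+d*(z-o[2])/d[2]
def proj(c,X):
    p=np.array(c["R"])@np.array(X,float)+np.array(c["t"]);f=K(c)
    return np.array([f*p[0]/p[2]+c["cx"],f*p[1]/p[2]+c["cy"]])
def tri(c1,p1,c2,p2):
    A=np.zeros((3,3));b=np.zeros(3);rs=[ray(c1,*p1),ray(c2,*p2)]
    for o,d in rs:
        d=d/np.linalg.norm(d);P=np.eye(3)-np.outer(d,d);A+=P;b+=P@o
    X=np.linalg.solve(A,b)
    return X,[np.linalg.norm(np.cross(X-o,d/np.linalg.norm(d))) for o,d in rs]
def blob(c,col,roi):
    x0,y0,x1,y1=roi
    hsv=cv2.cvtColor(c["pixels"],cv2.COLOR_RGB2HSV)
    H,S,V=[hsv[...,i].astype(int) for i in range(3)]
    m={"red":((H<10)|(H>170))&(S>120)&(V>80),"green":(H>45)&(H<80)&(S>120)&(V>80),"blue":(H>105)&(H<130)&(S>120)}[col]
    q=np.zeros_like(m);q[y0:y1,x0:x1]=m[y0:y1,x0:x1]
    n,l,st,ce=cv2.connectedComponentsWithStats(q.astype(np.uint8))
    i=1+np.argmax(st[1:,4]);return ce[i],st[i]
E
python3 - <<'E'
import pickle
from h import *
d=pickle.load(open("cam0.pkl","rb"));T,S=d["top"],d["side"]
for col in("red","green","blue"):
    a,sa=blob(T,col,(175,160,245,240));b,sb=blob(S,col,(200,195,280,260))
    print(col,a,sa,b,sb)
    X,e=tri(T,a,S,b);print("  tri",X.round(1),np.round(e,1),"plane T",plane(T,*a,60 if col!="blue" else 120).round(1),"S",plane(S,*b,60 if col!="blue" else 105).round(1))
a=cv2.resize(T["pixels"][150:250,165:255],None,fx=5,fy=5,interpolation=cv2.INTER_CUBIC)
b=cv2.resize(S["pixels"][190:270,195:285],None,fx=5,fy=5,interpolation=cv2.INTER_CUBIC)
cv2.imwrite("pics/cropT.png",a[:,:,::-1]);cv2.imwrite("pics/cropS.png",b[:,:,::-1])
E
```

```text
red [207.4516129  223.58064516] [205 221   6   6  31] [260.66666667 228.06666667] [258 227   6   3  15]
  tri [423.3 214.7  60. ] [0.3 0.3] plane T [423.  214.6  60. ] S [423.6 214.8  60. ]
green [228.08 188.2 ] [226 186   5   6  25] [238.22222222 210.55555556] [236 210   5   2   9]
  tri [515.3 161.   59.2] [0.4 0.4] plane T [514.9 160.8  60. ] S [515.2 162.3  60. ]
blue [209.88636364 208.64393939] [204 202  13  14 132] [250.25 204.1 ] [246 201  10   7  60]
  tri [459.7 202.1 118.2] [0.2 0.2] plane T [459.5 201.9 120. ] S [468.7 182.8 105. ]
```

View pics/cropT.png

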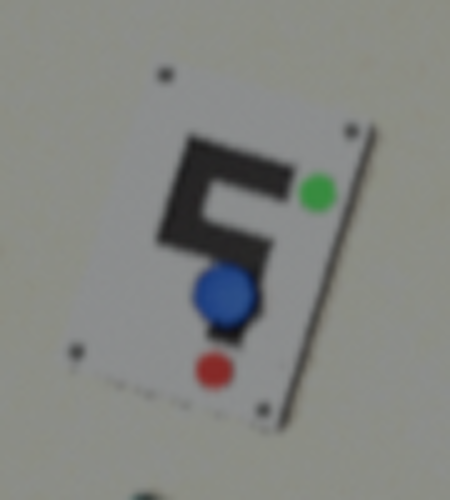

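View pics/cropS.png

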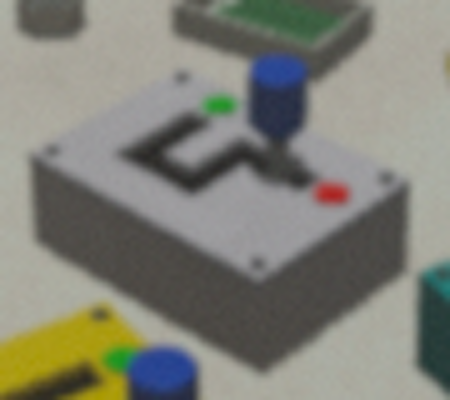

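The crops confirm it: white box, red dot at top (207.5,223.6), green dot at top (228.1,188.2), blue knob at top (209.9,208.6). The dot spacing measures 106.5 mm against 106.7 expected, and both dots triangulate to z≈60. The yaw is about -0.30, and the knob sits near box (-25.5,-21), which fits the red leg. Next I'll grasp it with the jaws along box y.

```bash
cat >> h.py <<'E'
from scipy.spatial.transform import Rotation as Ro
r=np.array([423.2,214.7]);g=np.array([515.1,161.2])
yaw=np.arctan2(*(g-r)[::-1])-np.arctan2(-24,104)
B=np.array([[np.cos(yaw),-np.sin(yaw)],[np.sin(yaw),np.cos(yaw)]])
org=(r+g)/2-B@np.array([-12,-32])
def w(bx,by,z): return np.append(org+B@np.array([bx,by],float),z)
def bx(p): return B.T@(np.array(p[:2])-org)
def ori(sgn):
    x=np.array([0,0,-1.]);z=np.append(B@np.array([0,sgn]),0)
    return Ro.from_matrix(np.c_[x,np.cross(z,x),z]).as_rotvec()
E
python3 - <<'E'
from h import *
from bench import arm
k=bx([459.4,201.9]);print(yaw,org,"knob box",k)
best=None
for s in(1,-1):
    q=arm.ik(w(k[0],-20.5,190),ori(s));print(s,q)
    if q is not None and (best is None or abs(q[5])<abs(best[1][5])): best=(s,q)
s=best[0];o=ori(s);print("sgn",s)
arm.move_to(w(k[0],-20.5,190),o)
arm.gripper_to(60,20)
hit=arm.move_straight(w(k[0],-20.5,89),o,vel=80,stop_force=10)
st=arm.observe();print(hit,st["time"],bx(st["tool_pos"]),st["tool_pos"],st["ft_force"])
for n in("top","side"):
    cv2.imwrite(f"pics/{n}1.png",arm.read_camera(n)["pixels"][:,:,::-1])
a=cv2.imread("pics/side1.png")[150:270,180:330];cv2.imwrite("pics/s1.png",cv2.resize(a,None,fx=5,fy=5))
E
```

```text
-0.3003956168454722 [490.0813742  214.96624648] knob box [-25.44116906 -21.55969473]
1 [ 1.92938570e-01  4.10156120e-01  1.77085308e+00 -4.44089210e-16
  9.60583455e-01 -1.07746214e+00]
-1 [ 1.92938570e-01  4.10156120e-01  1.77085308e+00 -4.44089210e-16
  9.60583455e-01  2.06413051e+00]
sgn 1
False 5.225 [-25.11807769 -20.31310623] [460.07748639 202.99516351  89.43812977] [ 0.29062195 -0.51534264 -0.17633821]
```

View pics/s1.png

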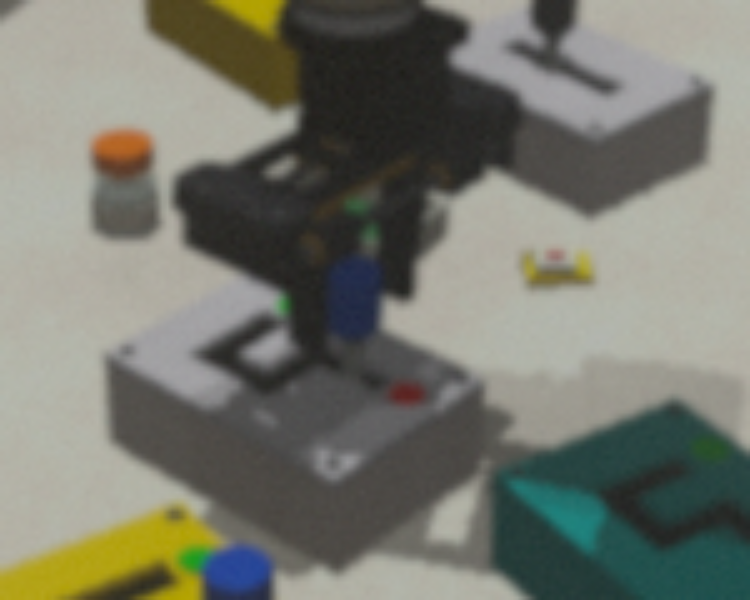

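The fingers straddle the blue knob (crop around (355,300)) with no contact force. I'll grip it and move through leg 1.

```bash
cat >> h.py <<'E'
def rep(arm,l):
    s=arm.observe();f=np.array(s["ft_force"]);print(l,round(s["time"],2),"box",bx(s["tool_pos"]).round(1),"z",round(s["tool_pos"][2],1),"Fbox",(B.T@f[:2]).round(1),round(f[2],1),"w",round(s["gripper_width"],1));return s
E
python3 - <<'E'
from h import *
from bench import arm
o=ori(1)
arm.gripper_to(25,20);rep(arm,"grip")
h=arm.move_straight(w(-5,-20.5,89),o,vel=50,stop_force=12);rep(arm,f"mid {h}")
if not h:
    h=arm.move_straight(w(7,-20.5,89),o,vel=25,stop_force=10);rep(arm,f"corner wall {h}")
E
```

```text
grip 5.94 box [-25.4 -20.3] z 89.1 Fbox [-0.4  0.9] -0.5 w 31.6
mid False 6.5 box [ -3.5 -20.6] z 89.0 Fbox [ 1.5 -1.5] -0.4 w 31.5
corner wall True 6.97 box [  4.  -20.7] z 89.0 Fbox [-1.1  0.4] 5.1 w 31.4
```

The wall contact came at x=+4.0, exactly the play, so the calibration is right to about 0.5 mm. Now the remaining legs.

```bash
python3 - <<'E'
from h import *
from bench import arm
o=ori(1)
def go(x,y,v,f=14):
    h=arm.move_straight(w(x,y,89),o,vel=v,stop_force=f);rep(arm,f"->({x},{y}) {h}");return h
ok=not go(0,-20.5,25) and not go(0,20,40) and not go(40,20,40) and not go(40,-17,40)
if ok: go(40,-28,20,10)
E
```

```text
->(0,-20.5) False 7.25 box [  0.3 -20.3] z 89.0 Fbox [ 1.2 -0.1] 0.7 w 31.2
->(0,20) False 8.41 box [ 0.1 20.4] z 89.0 Fbox [0.6 2. ] 1.1 w 31.2
->(40,20) False 9.56 box [40.6 19.9] z 89.0 Fbox [ 0.2 -1. ] 2.0 w 31.2
->(40,-17) False 10.63 box [ 39.9 -17.5] z 89.0 Fbox [ 1.4 -1.8] 2.2 w 31.6
->(40,-28) True 11.07 box [ 39.9 -23.4] z 89.0 Fbox [-0.4  1.7] 3.1 w 31.4
```

It stopped against the green end, at about the -24 limit of play. I'll release, retreat and look.

```bash
python3 - <<'E'
from h import *
from bench import arm
o=ori(1)
s=rep(arm,"pre")
arm.gripper_to(60);s=rep(arm,"open")
p=s["tool_pos"];arm.move_straight([p[0],p[1],200],o,vel=100);rep(arm,"up")
arm.move_to([300,-450,260],o) if arm.ik([300,-450,260],o) is not None else print("no ik")
T=arm.read_camera("top");S=arm.read_camera("side")
a,sa=blob(T,"blue",(175,160,245,240));b,sb=blob(S,"blue",(200,185,280,260))
print(a,sa,b,sb);X,e=tri(T,a,S,b);print(X,e,"box",bx(X),bx(plane(T,*a,120)))
for n,c in(("top",T),("side",S)): cv2.imwrite(f"pics/{n}2.png",c["pixels"][:,:,::-1])
A=cv2.resize(T["pixels"][150:250,165:245],None,fx=5,fy=5);Bm=cv2.resize(S["pixels"][180:280,205:285],None,fx=5,fy=5)
cv2.imwrite("pics/c2.png",np.hstack([A,Bm])[:,:,::-1])
E
```

```text
pre 11.07 box [ 39.9 -23.4] z 89.0 Fbox [-0.4  1.7] 3.1 w 31.4
open 11.87 box [ 40.9 -23.1] z 89.2 Fbox [-0.6  0.1] -0.6 w 59.7
up 13.12 box [ 40.4 -23.4] z 199.3 Fbox [0.4 0.7] 0.3 w 59.9
[218.71304348 184.26956522] [213 179  12  12 115] [233.43137255 195.39215686] [229 193  10   6  51]
[520.01232745 180.31846543 118.20144677] [np.float64(0.19351496400718993), np.float64(0.19351496400705306)] box [ 38.84284389 -24.23972303] [ 38.57715303 -24.56499687]
```

View pics/c2.png

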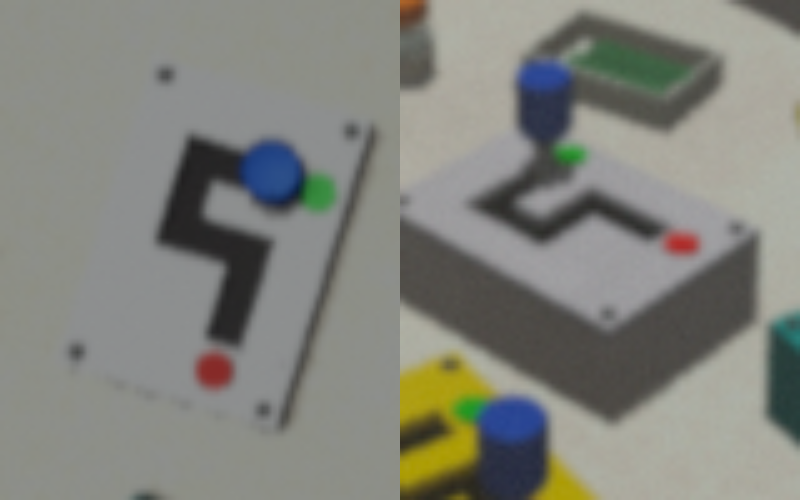

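View pics/top2.png

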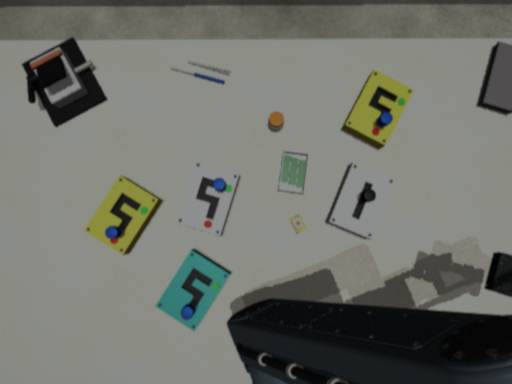

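The knob is now at top (218.7,184.3), beside the green dot at the green end, at box (38.8,-24.2). The black knob (368,195), tray (293,172), jar (276,120), cassette (298,223) and look-alikes appear unmoved, and the arm is clear. Handing in.

```bash
python3 - <<'E'
from bench import arm
arm.wait(0.3);arm.job_done();print(arm.observe()["time"])
E
```

```text
the job is handed in; nothing more can be done
the job is handed in; nothing more can be done
```

The blue lever is now home in the green-marked notch of the white gate. I gripped its knob and moved it through all four legs of the slot. I then pressed it against the green end until the force stop tripped, let go and moved the arm clear. The job was handed in with about 15 s used of the 38 s allowed.

**Lever position:** After release, the two cameras put the knob at box (38.8, -24.2) mm, which is the far end of the slot's play (nominal 40, -20, with 4 mm of play). The arm's own reading when it stopped was (39.9, -23.4). The two differ by about 1 mm, within the calibration error.

**Other objects:** Compared by eye in the before and after top views, the black lever, tray, jar, cassette and coloured look-alikes had not moved. The wrist force readings I printed stayed within about 5 N, and the guarded moves were set to stop at 10–14 N. No checks failed.

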